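# Stand the laser shield up at its stop and hold it

## Robot

A 6-joint arm with a two-finger parallel gripper is mounted at the origin on the work surface. World frame = base frame: x ahead of the robot, y to its left, z up, the work surface at z = 0. Lengths are in m, angles in rad, forces in N, time in s.
With the tool pointing down it reaches from about 0.425 to 0.95 m from the base axis. Payload 3.5 kg.
Tool frame: the origin (TCP) lies at the very end of the fingers, on their centre line; the grasp point (between the pads) lies 19 mm behind it; y points along the fingers, z is the direction in which the jaws open and shut, and the axes are right-handed (so a half turn about y gives the same grasp; the last joint's range is limited). The gripper opens to 85 mm and grips with 20 to 120 N. Pads are 22 mm wide; open, the fingers measure 114 mm over their backs; the gripper's body (76 mm by 85 mm) begins 54 mm behind the grasp point. The pads swing forward as they close: fully open they stand 13 mm farther back than shut.
Start: joints at [1.134, 0.286, 1.577, -0, 1.279, -0.15], TCP at [0.191, 0.647, 0.231] pointing down, gripper open.
Joint ranges: [-2.77, 2.77], [-0.9, 2.22], [0.21, 2.48], [-1.53, 4.67], [0.24, 2.81], [-2.84, 2.84]. Speed limits (rad/s): [2.79, 2.79, 3.14, 3.14, 3.14, 3.14].

## Interface

Orientations are given as a unit quaternion [x, y, z, w].
In Python, from plant import ctrl gives the robot as it stands. The module is installed in compiled form; this text tells all that it offers.
- The arm moves only by the tool jog_arm, never from a script. Its argument "deltas" is a list of rows, each a list of 3 entries, a list of its own where there are three numbers: the turn, a rotation vector about the tool's x, y, z in rad, then the shift along the tool's x, y, z in m, then the opening, from 0 (shut) to 1 (fully open). In form: [[[wx, wy, wz], [dx, dy, dz], gripper], ...]. A call has 1 to 10 rows; each row is the pose to reach, as a shift and turn from the pose measured when the call began, along the tool's axes at that moment; what a row does not reach only later rows make up. A row lasts 1/12 s, in which the tool goes at most 41.7 mm and 7.16 degrees, less where a joint would pass 70% of its speed; a pose out of reach is approached as far as the arm can. A call with a gripper value outside its range is refused whole. The fingers move at their own pace and stop on an object; "force" is the grip in N (left out, the last holds). Time passes only in rows, so rows that repeat a pose let the fingers close. It gives the time, the measured TCP pose, the force and the opening at its end, in the units of the state.
- ctrl.get_state(): the state, without advancing time (a new reading comes with each control period).
- ctrl.read_camera(name): name is "scene" or "top" or "wrist"; returns a dict with "pixels" (420x560x3 uint8, blue, green, red), "range_z" (420x560 float32, m along the optical axis (not along the pixel's ray), 0 where there is no reading), "fx", "fy", "cx", "cy" (pixels), "T" (4x4, takes a point from camera to world coordinates); the wrist camera has in their place "mount" (4x4, takes a point from camera to tool coordinates, whose origin is the TCP and whose axes are the tool frame's). Camera axes: x right, y up, looking along -z (the intrinsics and any distortion apply to the point x, -y, -z); pixel columns grow to the right and rows downward; lengths in m; the calibration is good to about 2 mm. A picture is of the moment at which its call begins: read the wrist's pose just before it.
- ctrl.sign_off(): hands the job in, once; it reports no verdict.
The state is a dict: "time": time; "qpos": joint angles; "dq": joint speeds; "joint_efforts": joint torques, N m; "eef_pos": TCP position; "tcp_rot": TCP orientation; "contact_force": force on the tool from outside, world axes, zero at the start; "wrist_torque": the same for the moment, N m; "opening": opening from 0.0 (shut) to 1.0 (fully open).
Only numpy, scipy, OpenCV 4.12 (cv2) and the standard library are available. Lean on these libraries where they do the work, as an engineer would, in place of code of your own. Each camera call takes 0.05 s, during which the arm holds its last target.

## Task

Slide the carriage with the amber laser shield along its rail until it sits against the red stop, then flip the shield's kickstand over top dead centre so that it drops fully down while the shield still leans back on its rest. Then take the shield by its round top bar, bring it upright and finish while still holding it upright by that bar, because nothing else keeps it from tipping. Leave the other things on the bench where they are.

Things in the scene. Friction and masses are not known exactly. Their poses are not given: they have to be found in the camera images.
- rail: (all sizes in mm) fixed rail assembly on the table; plate 100 (x) x 420 (y) x 12. Origin on the table surface (z 0), on the rail's centre line. Its own +y runs along the rail towards the red stop block at the +y end (30 x 60, top 46 above the table); its -x side faces the robot, with a yaw of up to 15 degrees. The shield's hinge line lies straight above its y axis, 48 above the table
- carriage (a joint): slide of the dark carriage (100 x 110, top 42 above the table) along the rail's +y, in m: 0 to 0.14, 0.14 = against the red stop. Sliding friction about 2.5 N plus about 8 N per m/s; stays where left
- knob_center (a point): middle of the blue upright round knob on the robot's side of the carriage, by which it is slid: 20 dia, standing free from 42 to 92 above the table (this point 70 above it), 70 from the hinge line on the rail's -x side and 25 behind the carriage's middle
- shield (a joint): tilt of the amber screen in its black frame (18 thick, 178 wide, about 0.7 kg, mass varies) about the hinge at its foot, in rad: 0 = upright, + = leaning away from the robot's side (rail +x). It starts leaning back on the steel rest bow at +0.42 (its limit) and swings freely with hardly any friction, forward limit -0.22: let go, it tips one way or the other
- hinge_line (a point): point on the shield's hinge axis at the middle of its width, 48 above the table; the axis runs along the rail's y
- top_bar: round aluminium bar along the top of the shield, parallel to the hinge, 16 dia x 140 long, the place to hold it. Origin at the bar's middle, 205 from the hinge axis; free from the frame by 27 below it, its thin end posts 64 either side of the middle. Own y along the bar, own z in the shield's plane away from the hinge
- kickstand (a joint): swing of the steel kickstand in rad: 0 = stowed, pointing up and leaning inwards over the shield; 0.40 = top dead centre (pointing straight up the shield); 2.95 = fully down, foot pointing down, outwards (rail +y) and towards the robot, just clear of the table. Nothing holds it but its weight: before 0.40 it falls back to stowed, past 0.40 it falls by itself to 2.95 in about a second
- peg_center (a point): middle of the free part of the yellow peg near the kickstand's free end, by which it is flipped: 14 dia, standing out about 40 from the leg towards the robot (square to the shield, roughly), 101 along the leg from the pivot. The peg moves to rail +y, at first rising some 8, as the kickstand is flipped. Nothing else is within 40 of it on its inner (rail -y) side in front of the shield
- kick_pivot (a point): kickstand's pivot on the outer (rail +y) edge of the shield, 21 in front of the shield's middle plane, 102 from the shield's middle in y, 65 up from the hinge; the swing axis is nearly square to the shield
- bottle: small amber glass bottle with blue cap, 48 dia x 100 tall; loose bystander, origin at the centre of its underside
- slide_box: flat blue slide box 87 x 102 x 34, loose bystander, origin at the centre of its underside
- objective: black microscope objective standing on its nose, 33 dia x 44 tall, loose bystander, origin at the centre of its underside
- camera: white camera cube 70 x 60 x 60 with a black lens on its -x face, loose bystander, origin at the underside near its middle
- slide_holder: clear acrylic slide holder plate 75 x 120 x 10, loose bystander, origin at the centre of its underside
- screwdriver: grey-handled screwdriver 160 long lying on the table, loose bystander
- dish: white dish 70 dia x 30 tall, loose bystander, origin at the centre of its underside

How it is judged:
By the outcome, as a careful person would: the job done as asked, in the order asked, and still so for the second after the job is handed in, while the arm keeps its last pose, push and grip.
It also fails if it takes over 54 s, if anything falls off the work surface, if the arm or the gripper's body presses on something with over 40 N, if the wrist force passes 120 N, or if a joint passes its speed limit or range.

## Working session

There is one attempt and no reset: what is moved stays moved. The work goes in short steps, Python scripts to look and compute and a tool call to move; the robot and the scene stay as the last step left them, time stands still between calls to the robot, and variables do not carry over. Pictures are saved under pics/ and viewed, and the job is handed in when it is done.

Besides the shell and the picture viewer there is one more tool, called after ">>>" as a command line: name --argument value ..., lists and objects as JSON in quotes. jog_arm: Moves the arm, as the interface text tells. Its arguments: {"type":"object","properties":{"deltas":{"type":"array","items":{"type":"array"}},"force":{"type":"number"}},"required":["deltas"]}

```bash
mkdir -p pics; ls
cat > h.py <<'E'
import numpy as np, cv2
from plant import ctrl
from scipy.spatial.transform import Rotation as R
def shot(n,tag):
    s=ctrl.get_state(); c=ctrl.read_camera(n)
    cv2.imwrite(f'pics/{tag}.png',c['pixels'])
    if n=='wrist':
        T=np.eye(4);T[:3,:3]=R.from_quat(s['tcp_rot']).as_matrix();T[:3,3]=s['eef_pos'];c['T']=T@c['mount']
    np.savez(f'pics/{tag}.npz',**{k:v for k,v in c.items() if not isinstance(v,str)})
    return c
def pts(c):
    z=c['range_z'];h,w=z.shape
    u,v=np.meshgrid(np.arange(w),np.arange(h))
    P=np.stack([(u-c['cx'])/c['fx']*z,-(v-c['cy'])/c['fy']*z,-z],-1)
    return P@c['T'][:3,:3].T+c['T'][:3,3]
def ld(tag): return dict(np.load(f'pics/{tag}.npz'))
def st():
    s=ctrl.get_state()
    for k in s: print(k,np.round(s[k],4))
    print(R.from_quat(s['tcp_rot']).as_matrix().round(3))
E
python3 - <<'E'
from h import *
st()
for n in ['scene','top','wrist']:
    c=shot(n,n+'0'); print(n,[k for k in c],c['fx'],c['fy'],c['cx'],c['cy'],c['T'].round(3).tolist())
    for k in c:
        if k not in('pixels','range_z','fx','fy','cx','cy','T'): print(k,c[k])
E
```

```text
pics
time 0.0
qpos [ 1.134   0.2872  1.5782  0.      1.2786 -0.15  ]
dq [ 0.0004  0.0014  0.0007  0.0019 -0.0005  0.0006]
joint_efforts [-3.00000e-04 -4.05983e+01 -2.92628e+01 -1.00000e-04  5.90000e-03
  0.00000e+00]
eef_pos [0.1906 0.6468 0.2299]
tcp_rot [ 0.7007 -0.1013  0.1008 -0.699 ]
contact_force [ 0.1585 -0.0997 -0.8111]
wrist_torque [-0.0693 -0.0096  0.0149]
opening 0.9999
[[ 0.959 -0.001  0.283]
 [-0.283 -0.002  0.959]
 [-0.    -1.    -0.002]]
scene ['pixels', 'range_z', 'fx', 'fy', 'cx', 'cy', 'T'] 493.2278761812732 493.2278761812732 290.0167917258318 207.26001327073232 [[-0.469, -0.715, 0.519, 1.217], [0.883, -0.39, 0.261, 0.328], [0.016, 0.58, 0.814, 1.231], [0.0, 0.0, 0.0, 1.0]]
top ['pixels', 'range_z', 'fx', 'fy', 'cx', 'cy', 'T'] 379.66260044154853 379.66260044154853 274.6729281046688 205.71233001510728 [[-0.006, 0.994, -0.111, 0.443], [-1.0, -0.006, 0.002, -0.005], [0.001, 0.111, 0.994, 1.2], [0.0, 0.0, 0.0, 1.0]]
wrist ['pixels', 'range_z', 'fx', 'fy', 'cx', 'cy', 'mount', 'T'] 306.67771404915305 306.67771404915305 274.0359051860807 211.61903291966394 [[0.282, -0.91, -0.303, 0.113], [0.959, 0.267, 0.092, 0.671], [-0.002, -0.317, 0.948, 0.373], [0.0, 0.0, 0.0, 1.0]]
mount [[-9.20813395e-04 -9.48351926e-01 -3.17218816e-01 -8.09015045e-02]
 [ 2.34101126e-04  3.17218738e-01 -9.48352370e-01 -1.42909635e-01]
 [ 9.99999549e-01 -9.47516848e-04 -7.00890085e-05  8.11153099e-04]
 [ 0.00000000e+00  0.00000000e+00  0.00000000e+00  1.00000000e+00]]
```

View pics/scene0.png

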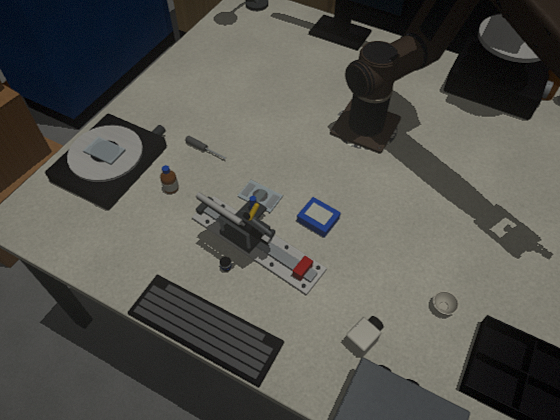

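View pics/top0.png

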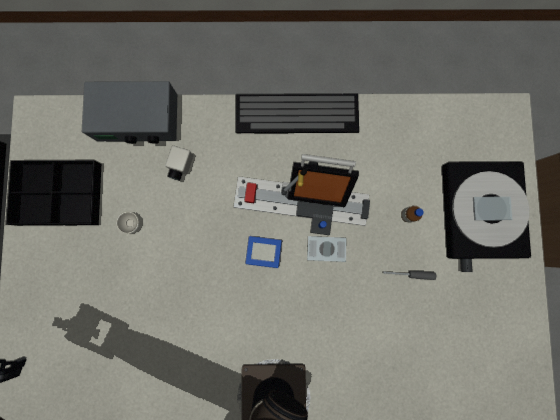

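View pics/wrist0.png

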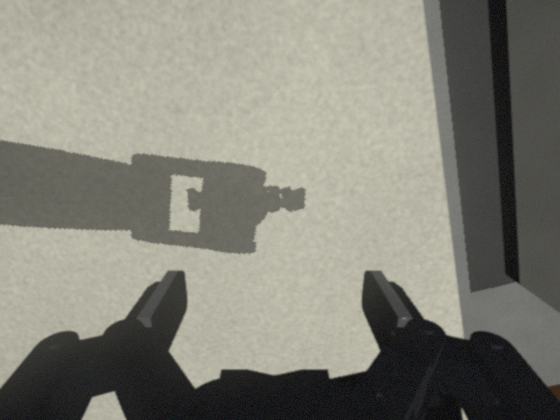

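The top view has the red stop at about (250,192), the blue knob at (322,225), the yellow peg at (300,180) and the top bar at (328,160). The slide holder lies just in front of the knob at (326,249).

Run:
```python
from h import *
c=ld('top0');P=pts(c);im=c['pixels']
hsv=cv2.cvtColor(im,cv2.COLOR_BGR2HSV)
def rep(name,m,roi):
    mm=np.zeros(m.shape,bool);u0,v0,u1,v1=roi;mm[v0:v1,u0:u1]=m[v0:v1,u0:u1]
    v,u=np.nonzero(mm);p=P[mm];print(name,len(u),'px',u.mean().round(1) if len(u) else 0,v.mean().round(1),'med',np.median(p,0).round(4),'min',p.min(0).round(3),'max',p.max(0).round(3)); return mm
H,S,V=hsv[...,0],hsv[...,1],hsv[...,2]
rep('red',((H<8)|(H>172))&(S>150)&(V>70),(230,170,270,215))
rep('knob',(H>100)&(H<130)&(S>130)&(V>50),(308,212,336,238))
rep('peg',(H>18)&(H<35)&(S>120)&(V>90),(280,160,320,200))
z=P[...,2]
m=rep('plate',(z>0.006)&(z<0.02),(225,165,380,235))
p=P[m][:,:2]*1000
r=cv2.minAreaRect(p.astype(np.float32));print(r,cv2.boxPoints(r))
m=rep('bar',(z>0.2),(280,140,370,200));
m=rep('bar2',(z>0.2)&(S<60)&(V>120),(280,140,370,175));p=P[m]
r=cv2.minAreaRect((p[:,:2]*1000).astype(np.float32));print(r)
for n,roi in dict(bottle=(395,200,430,225),box=(240,232,288,270),holder=(302,234,352,264),camera=(160,140,195,182)).items():
    rep(n,z>0.005,roi)
big=cv2.resize(im[120:280,220:440],None,fx=3.6,fy=3.6,interpolation=cv2.INTER_CUBIC);cv2.imwrite('pics/topz.png',big)
s=ld('scene0')['pixels'];cv2.imwrite('pics/scz.png',cv2.resize(s[150:310,140:360],None,fx=3.6,fy=3.6,interpolation=cv2.INTER_CUBIC))
```

```text
red 170 px 250.3 192.5 med [0.6139 0.0684 0.0468] min [ 0.443 -0.005  0.03 ] max [0.644 0.084 1.2  ]
knob 46 px 322.4 224.2 med [ 0.513  -0.1454  0.0907] min [ 0.505 -0.164  0.04 ] max [ 0.522 -0.137  0.098]
peg 55 px 300.0 179.9 med [ 0.6195 -0.073   0.2252] min [ 0.606 -0.081  0.112] max [ 0.642 -0.067  0.234]
plate 1637 px 291.7 201.9 med [ 0.5816 -0.0116  0.0126] min [ 0.487 -0.341  0.006] max [0.705 0.147 0.02 ]
((595.8360595703125, -96.0970458984375), (488.141357421875, 217.2569580078125), 89.67290496826172) [[ 485.81598 -339.5436 ]
 [ 703.0694  -340.7839 ]
 [ 705.85614  147.34952]
 [ 488.60272  148.58981]]
bar 899 px 323.7 166.3 med [ 0.6579 -0.1316  0.2168] min [ 0.443 -0.23   0.2  ] max [ 0.685 -0.005  1.2  ]
bar2 291 px 327.9 159.3 med [ 0.6684 -0.1421  0.2425] min [ 0.443 -0.214  0.231] max [ 0.685 -0.005  1.2  ]
((592.9574584960938, -70.17778015136719), (117.38643646240234, 304.54937744140625), 45.36848831176758)
bottle 310 px 411.7 213.4 med [ 0.5444 -0.4166  0.0666] min [ 0.443 -0.496  0.005] max [ 0.593 -0.005  1.2  ]
box 998 px 263.1 251.3 med [0.4351 0.0293 0.0348] min [ 0.379 -0.045  0.005] max [0.494 0.102 1.2  ]
holder 933 px 326.3 248.3 med [ 0.443  -0.1662  0.0094] min [ 0.399 -0.246  0.005] max [ 0.487 -0.005  1.2  ]
camera 717 px 177.8 161.3 med [0.7105 0.2909 0.0585] min [ 0.443 -0.005  0.005] max [0.792 0.36  1.2  ]
```

View pics/topz.png

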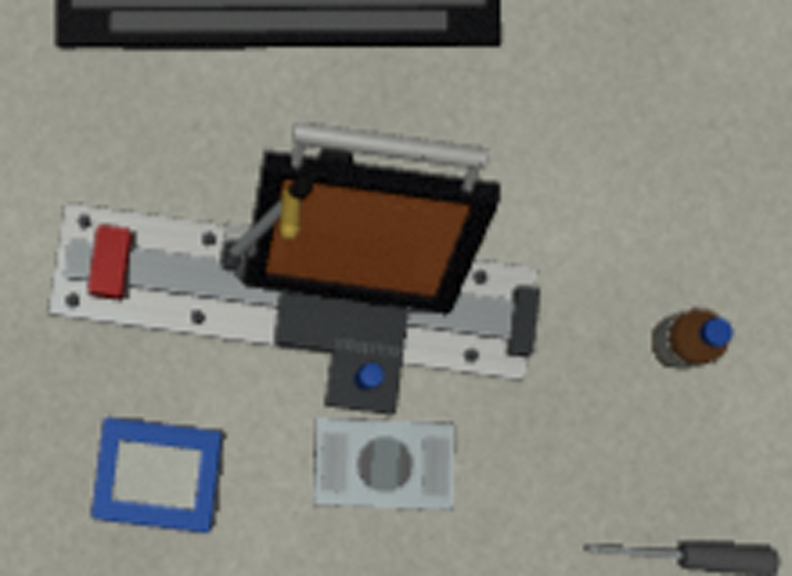

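View pics/scz.png

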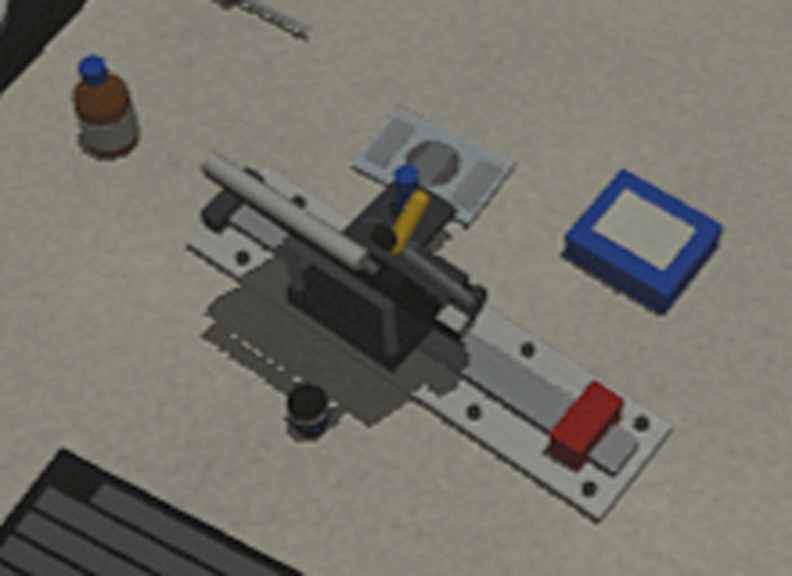

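Run:
```python
from h import *
c=ld('top0')
def ray(c,uv,z):
    u,v=uv;d=np.array([(u-c['cx'])/c['fx'],-(v-c['cy'])/c['fy'],-1])
    d=c['T'][:3,:3]@d;o=c['T'][:3,3];return o+d*(z-o[2])/d[2]
f=lambda x,y:((x+.5)/3.6-.5+220,(y+.5)/3.6-.5+120)
C=np.array([ray(c,f(*q),.012) for q in [(66,206),(50,314),(523,380),(538,265)]])
print(C.round(4)); ctr=C.mean(0)
yd=((C[0]-C[3])+(C[1]-C[2]));yd/=np.linalg.norm(yd);yaw=np.arctan2(-yd[0],yd[1]);print('ctr',ctr,'yaw',np.degrees(yaw))
print([np.linalg.norm(C[i]-C[(i+1)%4]).round(4) for i in range(4)])
ey=np.array([-np.sin(yaw),np.cos(yaw),0]);ex=np.array([np.cos(yaw),np.sin(yaw),0])
for n,p in dict(knob=ray(c,f(370,374),.092),bar0=ray(c,f(298,133),.243),bar1=ray(c,f(487,157),.243),red=ray(c,f(110,262),.046),peg=ray(c,f(290,205),.225)).items():
    d=p-ctr;print(n,p.round(4),'rail',(d@ex).round(4),(d@ey).round(4))
```

```text
[[ 0.6692  0.1089  0.012 ]
 [ 0.5735  0.1224  0.012 ]
 [ 0.5134 -0.2893  0.012 ]
 [ 0.6144 -0.3058  0.012 ]]
ctr [ 0.59262973 -0.09095861  0.012     ] yaw -7.916780083938213
[np.float64(0.0967), np.float64(0.4161), np.float64(0.1023), np.float64(0.4183)]
knob [ 0.5143 -0.1461  0.092 ] rail -0.07 -0.0655
bar0 [ 0.6774 -0.0788  0.243 ] rail 0.0823 0.0237
bar1 [ 0.6591 -0.2135  0.243 ] rail 0.0827 -0.1122
red [0.6141 0.0679 0.046 ] rail -0.0006 0.1603
peg [ 0.6286 -0.0737  0.225 ] rail 0.0332 0.0221
```

```bash
cat >> h.py <<'E'
yaw=np.radians(-7.92);ctr=np.array([.5926,-.0910,0])
ex=np.array([np.cos(yaw),np.sin(yaw),0]);ey=np.array([-np.sin(yaw),np.cos(yaw),0]);ez=np.array([0,0,1.])
def W(x,y,z): return ctr+x*ex+y*ey+z*ez
def RT(t=0):
    # tool: y down (toward hinge for lean t), z=ex side, x=-ey
    y=-(np.cos(t)*ez+np.sin(t)*ex); z=np.cos(t)*ex-np.sin(t)*ez
    return np.stack([np.cross(y,z),y,z],1)
def rail(p):
    d=np.array(p)-ctr;return np.array([d@ex,d@ey,d[2]])
def plan(ts,g=0):
    s=ctrl.get_state();R0=R.from_quat(s['tcp_rot']).as_matrix();p0=np.array(s['eef_pos'])
    for p,M in ts:
        w=R.from_matrix(R0.T@M).as_rotvec();d=R0.T@(p-p0)
        print('[%s,%s,%g],'%(w.round(3).tolist(),d.round(4).tolist(),g))
    print('now',p0.round(4),'rail',rail(p0).round(4),'n',np.linalg.norm(d).round(3))
E
python3 - <<'E'
from h import *
plan([(np.array([.45,.35,.23]),RT()),(W(-.07,-.10,.2),RT())])
E
```

```text
[[0.002, 1.422, 0.001],[0.3327, 0.0005, -0.2115],0],
[[0.002, 1.422, 0.001],[0.5398, 0.0314, -0.7034],0],
now [0.1907 0.647  0.2302] rail [-0.4998  0.6756  0.2302] n 0.887
```

>>> jog_arm --deltas '[[[0,0.12,0],[0.04,0,-0.025],0],[[0,0.24,0],[0.08,0,-0.05],0],[[0,0.36,0],[0.12,0,-0.075],0],[[0,0.48,0],[0.16,0,-0.1],0],[[0,0.6,0],[0.2,0,-0.125],0],[[0,0.72,0],[0.235,0,-0.15],0],[[0,0.84,0],[0.27,0,-0.175],0],[[0,0.96,0],[0.3,0,-0.195],0],[[0,1.08,0],[0.333,0,-0.215],0],[[0,1.2,0],[0.345,0,-0.245],0]]'

```text
time: 0.98
eef_pos: [0.4511, 0.3221, 0.2306]
tcp_rot: [0.519, -0.48, 0.481, -0.519]
contact_force: [0.8, -0.8, 0.3]
opening: 0.0
```

Run:
```python
from h import *
plan([(W(-.07,-.10,.2),RT())])
print(ctrl.get_state()['contact_force'],ctrl.get_state()['time'])
```

```text
[[-0.001, 0.216, 0.001],[0.5055, 0.0312, 0.0192],0],
now [0.4511 0.3221 0.2306] rail [-0.1971  0.3897  0.2306] n 0.507
[ 0.78932825 -0.76763024  0.25012932] 0.9833
```

>>> jog_arm --deltas '[[[0,0.05,0],[0.04,0.003,0.002],0],[[0,0.1,0],[0.08,0.006,0.003],0],[[0,0.15,0],[0.12,0.009,0.005],0],[[0,0.216,0],[0.16,0.012,0.006],0],[[0,0.216,0],[0.2,0.015,0.008],0],[[0,0.216,0],[0.24,0.018,0.01],0],[[0,0.216,0],[0.28,0.02,0.011],0],[[0,0.216,0],[0.32,0.022,0.013],0],[[0,0.216,0],[0.36,0.024,0.014],0],[[0,0.216,0],[0.4,0.026,0.016],0]]'

```text
time: 1.82
eef_pos: [0.4977, -0.0773, 0.2049]
tcp_rot: [0.464, -0.533, 0.534, -0.464]
contact_force: [0.3, -0.2, 0.2]
opening: 0.004
```

>>> jog_arm --deltas '[[[0,0,0],[0.035,0.002,0.001],0],[[0,0,0],[0.07,0.004,0.002],0],[[0,0,0],[0.1,0.005,0.003],0],[[0,0,0],[0.105,0.005,0.003],0],[[0,0,0],[0.105,0.005,0.003],0]]'

```text
time: 2.23
eef_pos: [0.4856, -0.1834, 0.1996]
tcp_rot: [0.463, -0.534, 0.534, -0.463]
contact_force: [0.3, -0.6, -0.2]
opening: 0.001
```

Run:
```python
from h import *
plan([(W(-.07,-.10,.055),RT())])
print(ctrl.get_state()['contact_force'],ctrl.get_state()['time'])
c=shot('wrist','w1')
```

```text
[[-0.0, -0.004, 0.001],[-0.0064, 0.1446, 0.0232],0],
now [ 0.4856 -0.1834  0.1996] rail [-0.0932 -0.1063  0.1996] n 0.147
[ 0.29019014 -0.58763463 -0.15089917] 2.2333
```

View pics/w1.png

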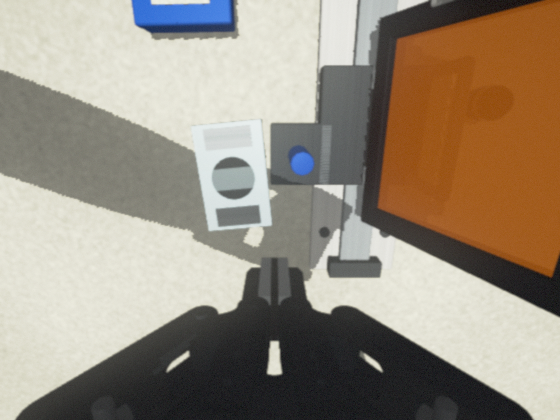

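The wrist view shows the closed fingers at (275,270) and the knob at (303,161), with clear space between them.

Run:
```python
from h import *
c=ld('w1');P=pts(c);hsv=cv2.cvtColor(c['pixels'],cv2.COLOR_BGR2HSV)
m=np.zeros(hsv.shape[:2],bool);m[145:178,288:318]=((hsv[...,0]>100)&(hsv[...,0]<130)&(hsv[...,1]>130))[145:178,288:318]
p=P[m];print(len(p),p[:,2].max());q=p[p[:,2]>.088]
print([rail(x).round(4).tolist() for x in (q.mean(0),q.min(0),q.max(0))])
```

```text
433 0.34248797949273435
[[-0.0695, -0.0657, 0.0927], [-0.0847, -0.0776, 0.0885], [-0.0665, -0.0203, 0.3425]]
```

>>> jog_arm --deltas '[[[0,0,0],[0,0.035,0.0235],0],[[0,0,0],[0,0.07,0.0235],0],[[0,0,0],[0,0.105,0.0235],0],[[0,0,0],[0,0.135,0.0235],0],[[0,0,0],[0,0.144,0.0235],0],[[0,0,0],[0,0.144,0.0235],0]]'

```text
time: 2.78
eef_pos: [0.5071, -0.1826, 0.0526]
tcp_rot: [-0.465, 0.536, -0.531, 0.463]
contact_force: [-0.4, -0.1, -0.7]
opening: -0.0
```

>>> jog_arm --deltas '[[[0,0,0],[-0.006,0,0],0],[[0,0,0],[-0.014,0,0],0],[[0,0,0],[-0.022,0,0],0],[[0,0,0],[-0.03,0,0],0],[[0,0,0],[-0.038,0,0],0],[[0,0,0],[-0.048,0,0],0],[[0,0,0],[-0.058,0,0],0],[[0,0,0],[-0.068,0,0],0],[[0,0,0],[-0.078,0,0],0],[[0,0,0],[-0.085,0,0],0]]'

```text
time: 3.62
eef_pos: [0.5191, -0.097, 0.053]
tcp_rot: [-0.465, 0.536, -0.531, 0.464]
contact_force: [1.7, -3.2, 2.6]
opening: 0.003
```

Run:
```python
from h import *
plan([(W(-.07,.05,.055),RT())])
s=ctrl.get_state();print(s['contact_force'],s['contact_force']@ey,s['time'])
c=shot('wrist','w2')
```

```text
[[0.006, 0.0, -0.003],[-0.0661, -0.0018, 0.002],0],
now [ 0.5191 -0.097   0.053 ] rail [-0.072 -0.016  0.053] n 0.066
[ 1.65106008 -3.19634417  2.59969849] -2.9383555545448674 3.6167
```

View pics/w2.png

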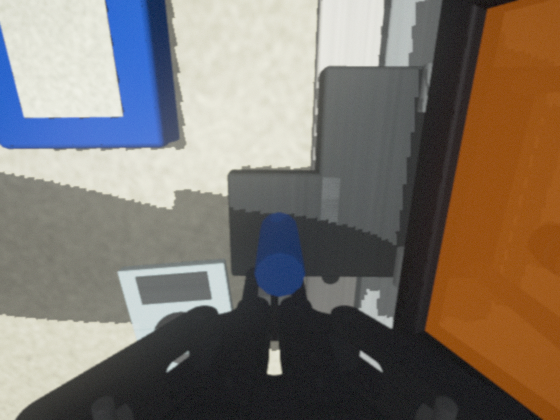

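The fingers at (275,290) are behind the knob at (278,270) and pushing it squarely.

>>> jog_arm --deltas '[[[0,0,0],[-0.008,0,0],0],[[0,0,0],[-0.016,0,0.001],0],[[0,0,0],[-0.024,0,0.001],0],[[0,0,0],[-0.032,0,0.001],0],[[0,0,0],[-0.039,0,0.001],0],[[0,0,0],[-0.045,0,0.001],0],[[0,0,0],[-0.05,0,0.001],0],[[0,0,0],[-0.053,0,0.001],0],[[0,0,0],[-0.056,0,0.001],0],[[0,0,0],[-0.058,0,0.001],0]]'

```text
time: 4.5
eef_pos: [0.5271, -0.0381, 0.0526]
tcp_rot: [-0.465, 0.537, -0.53, 0.464]
contact_force: [-1.0, -3.1, -0.5]
opening: 0.002
```

>>> jog_arm --deltas '[[[0,0,0],[-0.002,0,0],0],[[0,0,0],[-0.004,0,0],0],[[0,0,0],[-0.005,0,0],0],[[0,0,0],[-0.006,0,0],0]]'

```text
time: 4.83
eef_pos: [0.5274, -0.0363, 0.0527]
tcp_rot: [-0.469, 0.534, -0.531, 0.462]
contact_force: [-5.3, -20.7, -0.9]
opening: 0.0
```

Run:
```python
from h import *
plan([(W(-.07,.05,.055),RT())])
s=ctrl.get_state();print(s['contact_force'],s['contact_force']@ey,s['time'])
c=shot('top','t3')
im=c['pixels'];cv2.imwrite('pics/t3z.png',cv2.resize(im[120:280,220:440],None,fx=3.6,fy=3.6,interpolation=cv2.INTER_CUBIC))
c=shot('scene','s3')
im=c['pixels'];cv2.imwrite('pics/s3z.png',cv2.resize(im[150:310,180:400],None,fx=3.6,fy=3.6,interpolation=cv2.INTER_CUBIC))
```

```text
[[0.01, 0.004, 0.004],[-0.0048, -0.0023, 0.0021],0],
now [ 0.5274 -0.0363  0.0527] rail [-0.0721  0.0452  0.0527] n 0.006
[ -5.26807661 -20.7184802   -0.92611008] -21.246745242251585 4.8333
```

View pics/s3z.png

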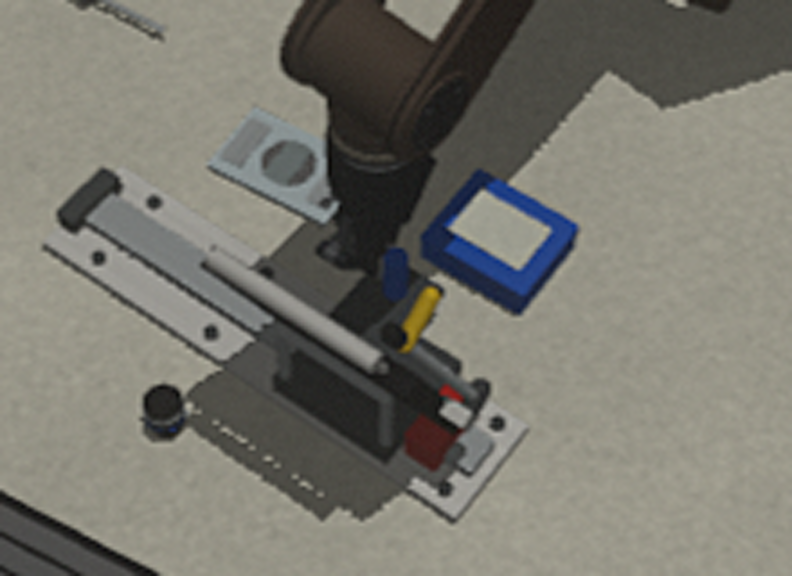

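Resistance is 21 N with the carriage against the red stop, visible at about (430,440). Next I back off, rise and measure the peg.

>>> jog_arm --deltas '[[[0,0,0],[0.015,0,0],0],[[0,0,0],[0.03,0,0],0],[[0,0,0],[0.03,-0.035,-0.02],0],[[0,0,0],[0.03,-0.075,-0.04],0],[[0,0,0],[0.03,-0.115,-0.04],0],[[0,0,0],[0.02,-0.155,-0.04],0],[[0,0,0],[0,-0.195,-0.04],0],[[0,0,0],[-0.015,-0.235,-0.04],0],[[0,0,0],[-0.015,-0.265,-0.04],0],[[0,0,0],[-0.015,-0.265,-0.04],0]]'

```text
time: 5.77
eef_pos: [0.4958, -0.0146, 0.3279]
tcp_rot: [0.465, -0.53, 0.535, -0.466]
contact_force: [-0.1, -0.1, 1.9]
opening: -0.001
```

Run:
```python
from h import *
plan([(W(-.07,.05,.055),RT())])
s=ctrl.get_state();print(s['contact_force'],s['time'])
c=shot('wrist','w4')
P=pts(c);hsv=cv2.cvtColor(c['pixels'],cv2.COLOR_BGR2HSV);H,S,V=cv2.split(hsv)
m=(H>18)&(H<35)&(S>120)&(V>60)
v,u=np.nonzero(m);print(len(u),u.min(),u.max(),v.min(),v.max())
p=np.array([rail(x) for x in P[m]]);print(np.median(p,0),np.percentile(p,5,0),np.percentile(p,95,0))
m=(H>100)&(H<130)&(S>130);p=np.array([rail(x) for x in P[m]]);p=p[(p[:,2]>.086)&(p[:,2]<.1)]
if len(p):print('knob',p.mean(0))
```

```text
[[-0.007, 0.005, 0.004],[0.0116, 0.2731, 0.0346],0],
now [ 0.4958 -0.0146  0.3279] rail [-0.1065  0.0624  0.3279] n 0.276
[-0.07614535 -0.07003853  1.8716962 ] 5.7667
655 427 466 86 105
[0.0226861  0.15473579 0.22498147] [0.01130597 0.14858465 0.21069737] [0.04327869 0.160465   0.2304131 ]
knob [-0.06859711  0.06771516  0.09207751]
```

View pics/w4.png

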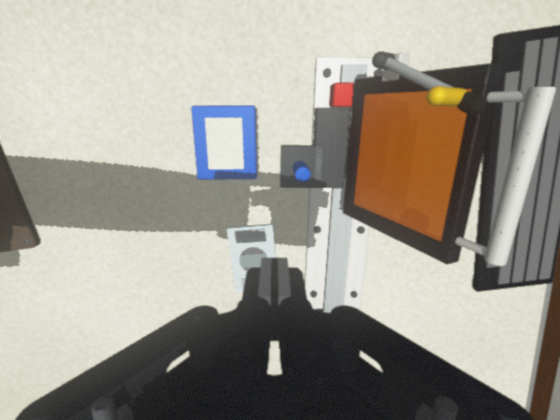

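The peg shows at about (447,96), at rail (0.024, 0.155) and height about 0.219. The carriage is at the stop.

>>> jog_arm --deltas '[[[0,0,0],[-0.012,0.005,0.03],0],[[0,0,0],[-0.025,0.01,0.06],0],[[0,0,0],[-0.04,0.02,0.09],0],[[0,0,0],[-0.053,0.028,0.12],0],[[0,0,0],[-0.053,0.04,0.125],0],[[0,0,0],[-0.053,0.07,0.125],0],[[0,0,0],[-0.053,0.1,0.125],0],[[0,0,0],[-0.053,0.12,0.125],0],[[0,0,0],[-0.053,0.13,0.125],0],[[0,0,0],[-0.053,0.13,0.125],0]]'

```text
time: 6.65
eef_pos: [0.6228, 0.0209, 0.189]
tcp_rot: [-0.468, 0.534, -0.531, 0.463]
contact_force: [-0.3, -0.4, 0.5]
opening: 0.002
```

Run:
```python
from h import *
plan([(W(.02,.116,.197),RT())])
s=ctrl.get_state();print(s['contact_force'],s['time'])
c=shot('wrist','w5')
```

```text
[[0.007, 0.004, 0.003],[-0.001, -0.008, 0.0054],0],
now [0.6228 0.0209 0.189 ] rail [0.0145 0.115  0.189 ] n 0.01
[-0.34538972 -0.39126399  0.45192146] 6.65
```

View pics/w5.png

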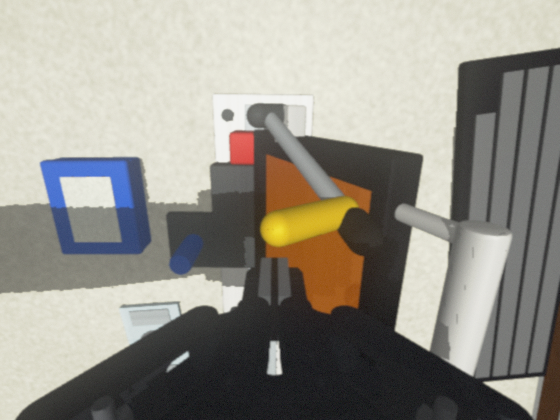

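The peg at (300,222) lies ahead of the closed fingers at (275,275), so I can push it along rail +y.

>>> jog_arm --deltas '[[[0,0,0],[-0.005,0,0.005],0],[[0,0,0],[-0.012,0,0.005],0],[[0,0,0],[-0.019,0,0.005],0],[[0,0,0],[-0.026,0,0.005],0],[[0,0,0],[-0.034,0,0.005],0],[[0,0,0],[-0.042,-0.002,0.005],0],[[0,0,0],[-0.05,-0.004,0.005],0],[[0,0,0],[-0.058,-0.005,0.005],0],[[0,0,0],[-0.066,-0.006,0.005],0],[[0,0,0],[-0.073,-0.006,0.005],0]]'

```text
time: 7.53
eef_pos: [0.6392, 0.0935, 0.1979]
tcp_rot: [-0.467, 0.532, -0.532, 0.464]
contact_force: [0.8, -0.6, -0.5]
opening: -0.002
```

Run:
```python
from h import *
plan([(W(.02,.116,.197),RT())])
s=ctrl.get_state();print(s['contact_force'],s['time'])
c=shot('wrist','w6')
```

```text
[[0.003, 0.005, 0.003],[0.0732, 0.0011, -0.0011],0],
now [0.6392 0.0935 0.1979] rail [0.0207 0.1892 0.1979] n 0.073
[ 0.80088488 -0.56390515 -0.50767612] 7.5333
```

View pics/w6.png

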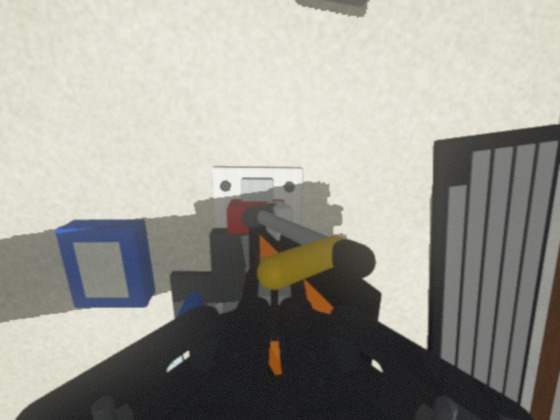

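The peg at (300,263) is still against the fingers, near top dead centre. I push a little further.

>>> jog_arm --deltas '[[[0,0,0],[-0.007,0,0],0],[[0,0,0],[-0.014,0,0],0],[[0,0,0],[-0.02,0,0],0],[[0,0,0],[-0.024,0,0],0],[[0,0,0],[-0.024,0,0],0],[[0,0,0],[-0.024,0,0],0]]'

```text
time: 8.08
eef_pos: [0.6424, 0.1185, 0.1976]
tcp_rot: [-0.467, 0.532, -0.532, 0.465]
contact_force: [0.4, -0.5, 0.0]
opening: -0.002
```

Run:
```python
from h import *
plan([(W(.02,.116,.197),RT())])
s=ctrl.get_state();print(s['contact_force'],s['time'])
c=shot('wrist','w7')
c=shot('scene','s7');cv2.imwrite('pics/s7z.png',cv2.resize(c['pixels'][150:310,180:400],None,fx=3.6,fy=3.6,interpolation=cv2.INTER_CUBIC))
```

```text
[[0.003, 0.006, 0.002],[0.0984, 0.0009, -0.001],0],
now [0.6424 0.1185 0.1976] rail [0.0204 0.2144 0.1976] n 0.098
[ 0.44177433 -0.52506797  0.00326002] 8.0833
```

View pics/w7.png

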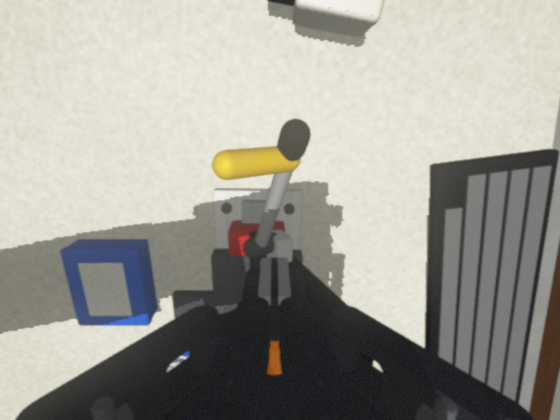

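View pics/s7z.png

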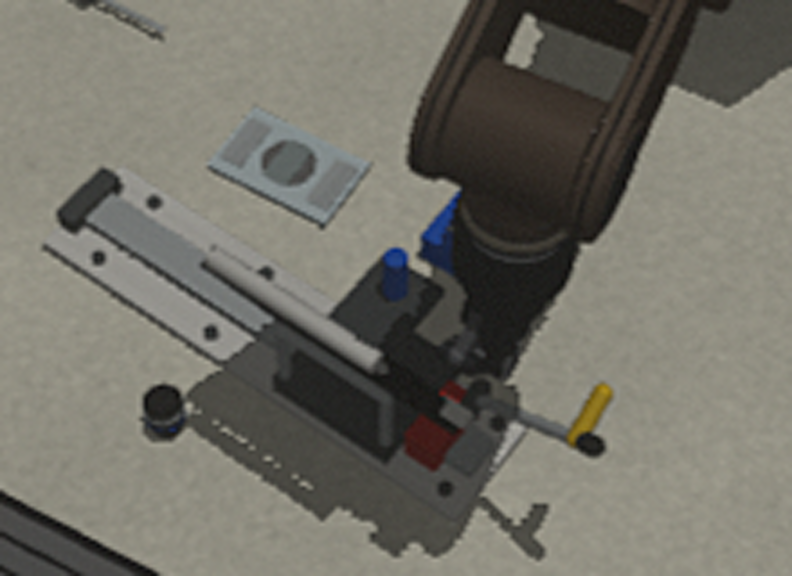

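The kickstand is past top dead centre and falling outwards, with the peg at (595,415) in the scene crop. The shield still leans on its rest. Next I rise and line up with the bar.

Run:
```python
from h import *
u=lambda t:np.sin(t)*ex+np.cos(t)*ez
hz=W(0,.092,.048)
plan([(W(0,.15,.34),RT(.1)),(hz+u(.42)*(.205-.019+.09),RT(.42))],1)
```

```text
[[-0.097, 0.005, 0.002],[0.0642, -0.1421, -0.0212],1],
[[-0.417, 0.005, 0.003],[0.1227, -0.1023, 0.0912],1],
now [0.6424 0.1181 0.1977] rail [0.0205 0.214  0.1977] n 0.184
```

>>> jog_arm --deltas '[[[0,0,0],[0,-0.035,-0.005],0],[[0,0,0],[0,-0.07,-0.01],0],[[0,0,0],[0.01,-0.105,-0.02],0],[[-0.02,0,0],[0.03,-0.135,-0.02],0],[[-0.1,0,0],[0.06,-0.142,-0.02],0.5],[[-0.15,0,0],[0.09,-0.142,0],1],[[-0.15,0,0],[0.11,-0.142,0.02],1],[[-0.15,0,0],[0.122,-0.142,0.025],1],[[-0.15,0,0],[0.122,-0.142,0.025],1],[[-0.15,0,0],[0.122,-0.142,0.025],1]]'

```text
time: 9.02
eef_pos: [0.6509, -0.0061, 0.3393]
tcp_rot: [-0.5, 0.572, -0.49, 0.428]
contact_force: [-0.3, 0.4, 0.5]
opening: 0.845
```

Run:
```python
from h import *
u=lambda t:np.sin(t)*ex+np.cos(t)*ez
hz=W(0,.092,.048)
s=ctrl.get_state();print(s['contact_force'],s['time'],s['opening'],s['qpos'].round(2))
plan([(hz+u(.42)*(.205-.019+.06),RT(.42)),(hz+u(.42)*(.205-.019),RT(.42))],1)
c=shot('wrist','w8')
c=shot('scene','s8');cv2.imwrite('pics/s8z.png',cv2.resize(c['pixels'][150:310,180:400],None,fx=3.6,fy=3.6,interpolation=cv2.INTER_CUBIC))
```

```text
[-0.33902211  0.35042965  0.53934532] 9.0167 0.8446838416541085 [-0.16  0.26  1.42 -0.01  1.62 -0.03]
[[-0.266, 0.003, 0.002],[0.0003, 0.0576, 0.0638],1],
[[-0.266, 0.003, 0.002],[0.0001, 0.1155, 0.0481],1],
now [ 0.6509 -0.0061  0.3393] rail [0.0461 0.0922 0.3393] n 0.125
```

View pics/w8.png

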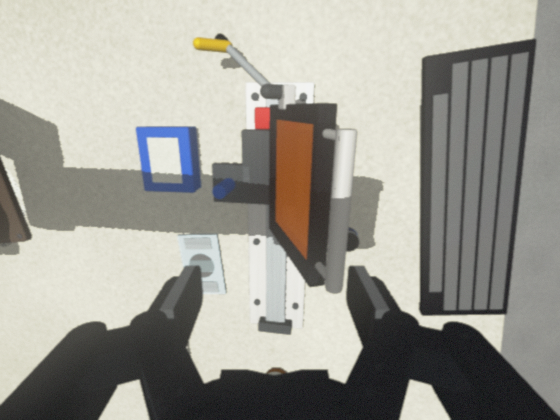

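View pics/s8z.png

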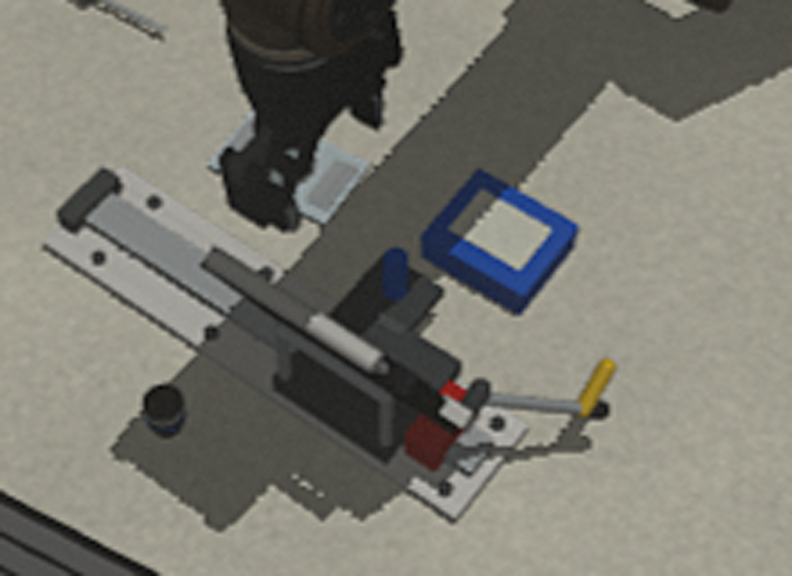

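The bar runs from (345,130) to (335,290) between the open fingers. The kickstand is down and outwards, with the peg at (212,44). I measure the bar and the peg.

Run:
```python
from h import *
c=ld('w8');P=pts(c);hsv=cv2.cvtColor(c['pixels'],cv2.COLOR_BGR2HSV);H,S,V=cv2.split(hsv)
p=((P-ctr)@np.stack([ex,ey,ez],1))
m=(p[...,2]>.225)&(p[...,2]<.26)&(S<70)&(p[...,1]>0)&(p[...,1]<.18)&(p[...,0]>.03);m[:,:310]=0;m[:,365:]=0
q=p[m];print(len(q),q.min(0).round(4),q.max(0).round(4))
for a,b in((.03,.06),(.06,.09),(.09,.12),(.12,.15)):
    r=q[(q[:,1]>a)&(q[:,1]<b)];print(a,len(r),np.median(r,0).round(4),np.percentile(r[:,2],95).round(4),np.percentile(r[:,0],[3,97]).round(4))
m=(H>18)&(H<35)&(S>120)&(V>60);r=p[m];print('peg',len(r),np.median(r,0).round(4))
m=(H>100)&(H<130)&(S>130)&(p[...,2]>.086)&(p[...,2]<.098)&(p[...,0]<-.05);print('knob',p[m].mean(0))
for nm in('s7','s8'):
    c=ld(nm);P=pts(c);p=((P-ctr)@np.stack([ex,ey,ez],1));H,S,V=cv2.split(cv2.cvtColor(c['pixels'],cv2.COLOR_BGR2HSV));m=(H>18)&(H<35)&(S>150)&(V>60)&(p[...,0]>-.1)&(p[...,0]<.15)&(p[...,1]>.1)&(p[...,1]<.35);print(nm,m.sum(),np.median(p[m],0) if m.any() else 0)
```

```text
3262 [0.0765 0.0209 0.2253] [0.0939 0.1607 0.245 ]
0.03 574 [0.0849 0.0453 0.2421] 0.2438 [0.0779 0.0926]
0.06 643 [0.085  0.0753 0.2421] 0.2438 [0.078  0.0928]
0.09 725 [0.0853 0.1053 0.242 ] 0.2439 [0.0783 0.093 ]
0.12 822 [0.0855 0.1355 0.242 ] 0.2438 [0.0783 0.0931]
peg 387 [-0.0707  0.248   0.0822]
knob [-0.07019982  0.06611142  0.09196663]
s7 80 [0.0066621  0.27940793 0.18449551]
s8 66 [-0.06938348  0.24892104  0.08146475]
```

The peg sits at rail y 0.249 and height 0.082, which matches the kickstand fully down. Before closing around the bar I check the height of the steel rest bow behind the shield.

Run:
```python
from h import *
c=ld('s8');P=pts(c);p=((P-ctr)@np.stack([ex,ey,ez],1))
for x,y in((280,350),(290,350),(300,350),(285,375),(330,370),(345,375),(345,382),(385,400),(388,425),(392,450),(330,400)):
    u=int(round(x/3.6+180));v=int(round(y/3.6+150));print((x,y),p[v,u].round(3))
q=p[(p[...,0]>.06)&(p[...,0]<.2)&(p[...,1]>0)&(p[...,1]<.18)&(p[...,2]>.05)]
b=q[(q[:,0]>.1)];print(len(b),b.min(0),b.max(0))
u=lambda t:np.array([np.sin(t),0,np.cos(t)])
B=np.array([.085,.0908,.2355]);
plan([(W(*(B+u(.42)*.05)),RT(.42)),(W(*(B-u(.42)*.017)),RT(.42))],1)
```

```text
(280, 350) [0.047 0.045 0.088]
(290, 350) [0.014 0.027 0.025]
(300, 350) [0.018 0.038 0.042]
(285, 375) [0.047 0.047 0.051]
(330, 370) [0.021 0.072 0.047]
(345, 375) [0.047 0.106 0.113]
(345, 382) [0.02  0.085 0.042]
(385, 400) [0.046 0.14  0.11 ]
(388, 425) [0.046 0.144 0.077]
(392, 450) [0.043 0.146 0.034]
(330, 400) [0.04  0.086 0.044]
2466 [0.1000003  0.03800891 0.35367845] [0.13157417 0.15279926 0.62653011]
[[-0.267, 0.006, 0.003],[0.003, 0.049, 0.068],1],
[[-0.267, 0.006, 0.003],[0.0028, 0.1136, 0.0503],1],
now [ 0.6507 -0.0046  0.3399] rail [0.0457 0.0935 0.3399] n 0.124
```

The bow tops out at about 0.113, well below the bar.

>>> jog_arm --deltas '[[[-0.07,0,0],[0.002,0.005,0.02],1],[[-0.15,0,0],[0.003,0.015,0.045],1],[[-0.22,0,0],[0.003,0.03,0.065],1],[[-0.267,0.005,0],[0.003,0.049,0.068],1],[[-0.267,0.005,0],[0.003,0.049,0.068],1],[[-0.267,0.005,0],[0.003,0.049,0.068],1]]'

```text
time: 9.62
eef_pos: [0.7087, -0.014, 0.2787]
tcp_rot: [-0.553, 0.632, -0.409, 0.356]
contact_force: [-0.1, -0.4, 0.4]
opening: 1.0
```

Run:
```python
from h import *
u=lambda t:np.array([np.sin(t),0,np.cos(t)])
B=np.array([.085,.0908,.2355]);
plan([(W(*(B-u(.42)*.017)),RT(.42))],1)
s=ctrl.get_state();print(s['contact_force'],s['time'],s['opening'])
c=shot('wrist','w9');P=pts(c);p=((P-ctr)@np.stack([ex,ey,ez],1));S=cv2.cvtColor(c['pixels'],cv2.COLOR_BGR2HSV)[...,1]
q=p[(p[...,2]>.225)&(p[...,2]<.26)&(S<70)&(p[...,1]>.03)&(p[...,1]<.15)&(p[...,0]>.06)&(p[...,0]<.11)]
print(len(q),np.median(q,0),np.percentile(q,[3,97],axis=0))
```

```text
[[0.005, 0.002, 0.004],[0.0013, 0.0644, 0.0003],1],
now [ 0.7087 -0.014   0.2787] rail [0.1043 0.0923 0.2787] n 0.064
[-0.11947528 -0.4116732   0.38870304] 9.6167 1.0000064465332639
3975 [0.08882097 0.0984539  0.24186527] [[0.07969739 0.03470669 0.23436502]
 [0.09345498 0.14730137 0.24378621]]
```

View pics/w9.png

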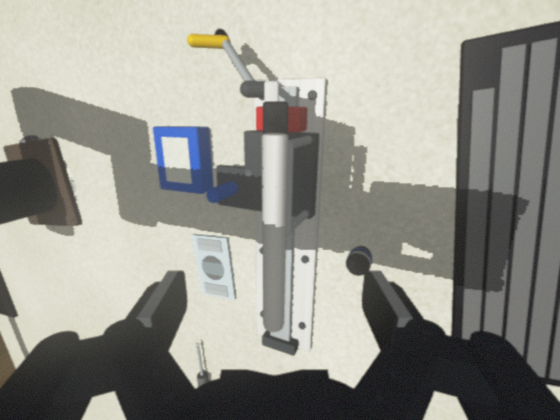

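The bar at x≈275 is centred between the fingers. I descend along the shield's plane and close.

>>> jog_arm --deltas '[[[0,0,0],[0.001,0.02,0],1],[[0,0,0],[0.001,0.04,0],1],[[0,0,0],[0.001,0.056,0],1],[[0,0,0],[0.001,0.064,0],1],[[0,0,0],[0.001,0.064,0],1]]'

```text
time: 10.08
eef_pos: [0.6819, -0.011, 0.2244]
tcp_rot: [-0.553, 0.631, -0.411, 0.357]
contact_force: [-0.7, -0.5, -0.2]
opening: 1.0
```

>>> jog_arm --deltas '[[[0,0,0],[0,0,0],0.4],[[0,0,0],[0,0,0],0.3],[[0,0,0],[0,0,0],0.2],[[0,0,0],[0,0,0],0],[[0,0,0],[0,0,0],0],[[0,0,0],[0,0,0],0],[[0,0,0],[0,0,0],0],[[0,0,0],[0,0,0],0]]' --force 50

```text
time: 10.75
eef_pos: [0.6825, -0.0111, 0.2249]
tcp_rot: [-0.552, 0.631, -0.411, 0.358]
contact_force: [1.2, 0.3, 0.9]
opening: 0.166
```

Run:
```python
from h import *
s=ctrl.get_state();print(s['contact_force'],s['wrist_torque'],s['time'],s['opening'])
p=rail(s['eef_pos']);M=R.from_quat(s['tcp_rot']).as_matrix()
t=np.arctan2(-(M[:,1]@ex),-(M[:,1]@ez));print('t',t,p)
# bar centre ~ TCP back along tool y by .017; hinge from that
b=rail(np.array(s['eef_pos'])-M[:,1]*.017);print('bar',b,'lean if hinge x=0,.001,.002',[np.arctan2(b[0]-h,b[2]-.048) for h in(0,.001,.002)],np.hypot(b[0],b[2]-.048))
# arc rows: rotate about hinge by -.42
hz=W(.001,p[1],.048)
ts=[]
for k in range(1,11):
    a=-.21*k/10*1
    Rt=R.from_rotvec(ey*a).as_matrix()
    ts.append((hz+Rt@(np.array(s['eef_pos'])-hz),Rt@M))
plan(ts,0)
c=shot('wrist','w10')
```

```text
[1.22653848 0.29799916 0.88289753] [-0.11193649 -0.37483373 -0.16434094] 10.75 0.16607791180199055
t 0.41744378345604594 [0.07800867 0.09148565 0.22492844]
bar [0.08490085 0.09155056 0.2404685 ] lean if hinge x=0,.001,.002 [np.float64(0.415441099865649), np.float64(0.4110834202373371), np.float64(0.4067091218869273)] 0.21036225758865648
[[0.021, 0.0, -0.0],[-0.0, 0.0001, -0.0041],0],
[[0.042, 0.0, -0.0],[-0.0, 0.0002, -0.0081],0],
[[0.063, 0.0, -0.0],[-0.0, 0.0005, -0.0121],0],
[[0.084, 0.0, -0.0],[-0.0, 0.0008, -0.0162],0],
[[0.105, 0.0, -0.0],[-0.0001, 0.0012, -0.0202],0],
[[0.126, 0.0, -0.0],[-0.0001, 0.0017, -0.0242],0],
[[0.147, 0.001, -0.0],[-0.0001, 0.0023, -0.0282],0],
[[0.168, 0.001, -0.0],[-0.0001, 0.0029, -0.0322],0],
[[0.189, 0.001, -0.0],[-0.0001, 0.0037, -0.0362],0],
[[0.21, 0.001, -0.0],[-0.0001, 0.0045, -0.0402],0],
now [ 0.6825 -0.0111  0.2249] rail [0.078  0.0915 0.2249] n 0.04
```

View pics/w10.png

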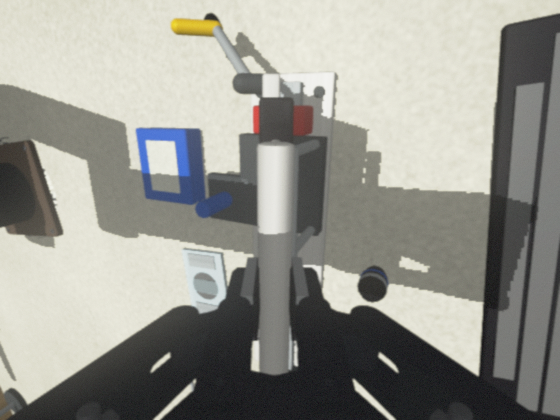

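The bar is between the fingers, but about 6 mm towards the tips. I regrip deeper.

>>> jog_arm --deltas '[[[0,0,0],[0,0,0],0.45],[[0,0,0],[0,0,0],0.45],[[0,0,0],[0,0.004,0],0.45],[[0,0,0],[0,0.008,0],0.45],[[0,0,0],[0,0.008,0],0.45],[[0,0,0],[0,0.008,0],0.1],[[0,0,0],[0,0.008,0],0],[[0,0,0],[0,0.008,0],0],[[0,0,0],[0,0.008,0],0],[[0,0,0],[0,0.008,0],0]]' --force 60

```text
time: 11.63
eef_pos: [0.6793, -0.0107, 0.2175]
tcp_rot: [-0.552, 0.631, -0.411, 0.358]
contact_force: [0.9, -1.3, -1.6]
opening: 0.163
```

Run:
```python
from h import *
s=ctrl.get_state();print(s['contact_force'],s['wrist_torque'],s['time'],s['opening'])
p=rail(s['eef_pos']);M=R.from_quat(s['tcp_rot']).as_matrix();print(p,np.arctan2(-(M[:,1]@ex),-(M[:,1]@ez)))
hz=W(.001,p[1],.048)
ts=[]
for k in range(2,11,2):
    Rt=R.from_rotvec(-ey*.21*k/10).as_matrix()
    ts.append((hz+Rt@(np.array(s['eef_pos'])-hz),Rt@M))
plan(ts,0)
```

```text
[ 0.93140922 -1.27921928 -1.55495457] [-0.06376464 -0.32998622 -0.06122825] 11.6333 0.16338907888109136
[0.07483806 0.09147525 0.21746042] 0.4172148976511067
[[0.042, 0.0, -0.0],[-0.0, 0.0002, -0.0078],0],
[[0.084, 0.0, -0.0],[-0.0, 0.0007, -0.0155],0],
[[0.126, 0.0, -0.0],[-0.0001, 0.0016, -0.0232],0],
[[0.168, 0.001, -0.0],[-0.0001, 0.0028, -0.0309],0],
[[0.21, 0.001, -0.0],[-0.0001, 0.0043, -0.0385],0],
now [ 0.6793 -0.0107  0.2175] rail [0.0748 0.0915 0.2175] n 0.039
```

>>> jog_arm --deltas '[[[0.01,0,0],[0,0,-0.002],0],[[0.032,0,0],[0,0.0001,-0.006],0],[[0.054,0,0],[0,0.0003,-0.01],0],[[0.078,0,0],[0,0.0006,-0.0144],0],[[0.102,0,0],[0,0.001,-0.0188],0],[[0.126,0,0],[0,0.0016,-0.0232],0],[[0.15,0,0],[0,0.0022,-0.0276],0],[[0.174,0,0],[0,0.003,-0.032],0],[[0.195,0,0],[0,0.0037,-0.0358],0],[[0.21,0,0],[0,0.0043,-0.0385],0]]'

```text
time: 12.47
eef_pos: [0.6417, -0.0052, 0.2294]
tcp_rot: [-0.511, 0.584, -0.476, 0.414]
contact_force: [0.4, 1.9, -1.3]
opening: 0.167
```

Run:
```python
from h import *
s=ctrl.get_state();print(s['contact_force'],s['wrist_torque'],s['time'],s['opening'])
p=rail(s['eef_pos']);M=R.from_quat(s['tcp_rot']).as_matrix();t=np.arctan2(-(M[:,1]@ex),-(M[:,1]@ez));print(p,t)
hz=W(.001,p[1],.048);a=np.arctan2(p[0]-.001,p[2]-.048);rr=np.hypot(p[0]-.001,p[2]-.048);print('lean',a,rr)
ts=[]
for k in range(2,11,2):
    q=a*(1-k/10);ts.append((W(.001+rr*np.sin(q),p[1],.048+rr*np.cos(q)),RT(t*(1-k/10))))
plan(ts,0)
```

```text
[ 0.40832864  1.87730038 -1.33014795] [ 0.12509549 -0.23848352 -0.14687966] 12.4667 0.16708215323393427
[0.03680886 0.09172521 0.22935464] 0.2057968116671275
lean 0.19494451000644297 0.1848561107924283
[[0.041, 0.003, 0.003],[-0.0, 0.0002, -0.0072],0],
[[0.082, 0.003, 0.003],[-0.0, 0.0007, -0.0144],0],
[[0.123, 0.003, 0.003],[-0.0001, 0.0015, -0.0216],0],
[[0.165, 0.003, 0.003],[-0.0001, 0.0026, -0.0287],0],
[[0.206, 0.003, 0.002],[-0.0001, 0.0039, -0.0358],0],
now [ 0.6417 -0.0052  0.2294] rail [0.0368 0.0917 0.2294] n 0.036
```

>>> jog_arm --deltas '[[[0.015,0,0],[0,0,-0.003],0],[[0.04,0,0],[0,0.0002,-0.007],0],[[0.062,0,0],[0,0.0004,-0.011],0],[[0.086,0,0],[0,0.0008,-0.015],0],[[0.11,0,0],[0,0.0012,-0.0193],0],[[0.134,0,0],[0,0.0018,-0.0235],0],[[0.158,0,0],[0,0.0025,-0.0276],0],[[0.182,0,0],[0,0.0032,-0.0317],0],[[0.2,0,0],[0,0.0038,-0.0348],0],[[0.206,0,0],[0,0.0039,-0.0358],0]]'

```text
time: 13.3
eef_pos: [0.6051, 0.0001, 0.2328]
tcp_rot: [0.466, -0.532, 0.533, -0.465]
contact_force: [-0.5, 2.7, -2.0]
opening: 0.169
```

>>> jog_arm --deltas '[[[0,0,0],[0,0,0],0],[[0,0,0],[0,0,0],0],[[0,0,0],[0,0,0],0]]'

```text
time: 13.55
eef_pos: [0.6052, 0.0001, 0.2329]
tcp_rot: [0.466, -0.532, 0.533, -0.465]
contact_force: [0.3, 0.9, -0.3]
opening: 0.167
```

Run:
```python
from h import *
s=ctrl.get_state();print(s['contact_force'],s['wrist_torque'],s['time'],s['opening'])
p=rail(s['eef_pos']);M=R.from_quat(s['tcp_rot']).as_matrix();t=np.arctan2(-(M[:,1]@ex),-(M[:,1]@ez));print(p,'tool tilt',t,'lean',[np.arctan2(p[0]-h,p[2]-.048) for h in(0,.001,.002)])
c=shot('wrist','w11');P=pts(c);p=((P-ctr)@np.stack([ex,ey,ez],1));S=cv2.cvtColor(c['pixels'],cv2.COLOR_BGR2HSV)[...,1]
q=p[(p[...,2]>.24)&(p[...,2]<.28)&(S<70)&(p[...,1]>.12)&(p[...,1]<.155)&(abs(p[...,0])<.05)]
print('bar',len(q),np.median(q,0),np.percentile(q,[3,97],axis=0))
H,S,V=cv2.split(cv2.cvtColor(c['pixels'],cv2.COLOR_BGR2HSV));m=(H>100)&(H<130)&(S>130)&(p[...,2]>.086)&(p[...,2]<.098)&(p[...,0]<-.05);print('knob',p[m].mean(0))
m=(H>18)&(H<35)&(S>120)&(V>60);print('peg',np.median(p[m],0))
for n in('scene','top'):
    c=shot(n,n+'11');cv2.imwrite(f'pics/{n}11z.png',cv2.resize(c['pixels'][150:310,180:400],None,fx=3.6,fy=3.6,interpolation=cv2.INTER_CUBIC))
    P=pts(c);p=((P-ctr)@np.stack([ex,ey,ez],1));q=p[(p[...,2]>.245)&(p[...,2]<.27)&(p[...,1]>.02)&(p[...,1]<.165)&(abs(p[...,0])<.05)];print(n,len(q),q.mean(0) if len(q) else 0)
```

```text
[ 0.33795669  0.86923488 -0.33166959] [ 0.24833     0.10226814 -0.12041821] 13.55 0.16707693224790698
[-9.46871930e-05  9.19701097e-02  2.32860404e-01] tool tilt 0.00018858041015070166 lean [np.float64(-0.0005122091199098053), np.float64(-0.005921627214508576), np.float64(-0.011330698775646126)]
bar 3207 [0.00121341 0.13854188 0.26003561] [[-0.00612673  0.12109749  0.25457676]
 [ 0.00855437  0.15408401  0.26174913]]
knob [-0.06832309  0.06712951  0.09203828]
peg [-0.07654033  0.24776029  0.04797628]
scene 295 [0.00333596 0.10248295 0.25869558]
top 67 [-0.00299915  0.09117591  0.25905417]
```

View pics/w11.png

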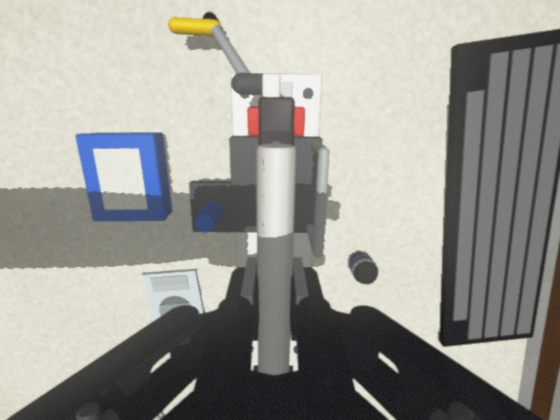

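View pics/scene11z.png

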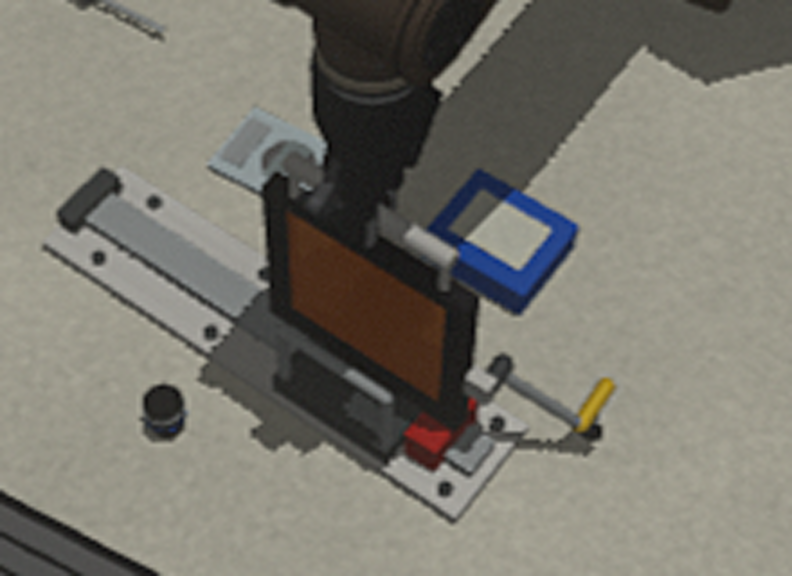

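View pics/top11.png

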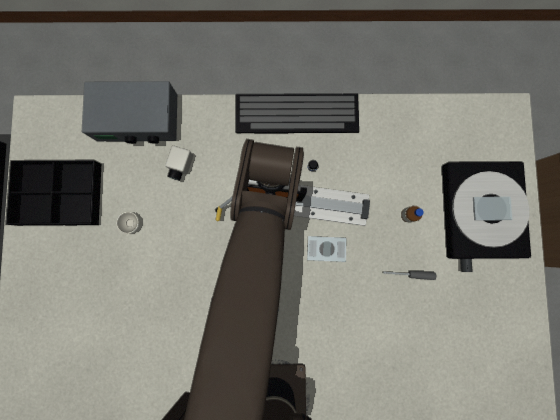

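The shield is upright (about 0 rad), the bar is held and the kickstand is down with its peg at (190,25). A small nudge along rail +y through the bar will confirm the carriage still touches the stop.

>>> jog_arm --deltas '[[[0,0,0],[-0.001,0,0],0],[[0,0,0],[-0.0015,0,0],0],[[0,0,0],[-0.002,0,0],0],[[0,0,0],[-0.002,0,0],0],[[0,0,0],[-0.002,0,0],0]]'

```text
time: 14.12
eef_pos: [0.6056, 0.0003, 0.2328]
tcp_rot: [0.467, -0.531, 0.534, -0.464]
contact_force: [-2.0, -4.9, -1.6]
opening: 0.164
```

Run:
```python
from h import *
s=ctrl.get_state();f=s['contact_force'];print(f@ex,f@ey,f[2],s['wrist_torque'],s['time'],s['opening'],rail(s['eef_pos']))
```

```text
-1.3412882185684174 -5.083552373659852 -1.5851718747368624 [-0.81233154  0.26506744 -0.05010758] 14.1167 0.16416138187894222 [0.00027597 0.092243   0.23284737]
```

>>> jog_arm --deltas '[[[0,0,0],[-0.002,0,0],0],[[0,0,0],[-0.003,0,0],0],[[0,0,0],[-0.004,0,0],0],[[0,0,0],[-0.004,0,0],0],[[0,0,0],[-0.004,0,0],0]]'

```text
time: 14.53
eef_pos: [0.6058, 0.0004, 0.2328]
tcp_rot: [0.469, -0.53, 0.536, -0.461]
contact_force: [-2.0, -11.5, -0.9]
opening: 0.161
```

Run:
```python
from h import *
s=ctrl.get_state();f=s['contact_force'];print(f@ex,f@ey,f[2],s['wrist_torque'],s['time'],s['opening'],rail(s['eef_pos']))
M=R.from_quat(s['tcp_rot']).as_matrix();print(np.arctan2(-(M[:,1]@ex),-(M[:,1]@ez)),s['dq'].round(3))
```

```text
-0.4245917420921179 -11.715884537257564 -0.9173180693093619 [-1.51059299  0.37581823 -0.09729256] 14.5333 0.16081541965728974 [0.00053335 0.09232082 0.2328365 ]
0.0002968328326598219 [ 0.001 -0.002  0.     0.004  0.002  0.   ]
```

Run:
```python
from h import *
ctrl.sign_off(); s=ctrl.get_state();print(s['time'],s['opening'],rail(s['eef_pos']))
```

```text
the job is handed in; nothing more can be done
the job is handed in; nothing more can be done
```

I slid the carriage to the red stop, flipped the kickstand down while the shield still leaned on its rest, then brought the shield upright and handed in the job still gripping its top bar. That took about 14.5 s of the 54 s allowed, and sign-off gives no verdict.

**Last checks**
- **Carriage:** it met about 21 N at the stop. A final nudge through the bar met about 12 N with only about 0.4 mm of movement, so it is still against the stop. The arm keeps that light push.
- **Kickstand:** the peg was at rail y 0.249 and height 0.082 while the shield leaned, which matches fully down (2.95 rad). It was still down with the shield upright.
- **Shield:** the lean is about 0 rad (within 0.01). The gripper was set to 60 N and was still closed on the bar.
- **Bystanders:** they looked unmoved in the last top and scene pictures. I did not measure this, and the arm hid the slide box in the top view.

**Disagreements**
- **Bar position:** the bar measured about 2 mm further in rail x than the geometry predicted, within camera calibration.
- **Gripper opening:** it read about 14 mm on the 16 mm bar.
- **First grip:** it held the bar about 6 mm too near the fingertips, so I gripped again deeper before lifting.

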